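# Put the cordless-tool battery on charge

### The arm

A 6-joint arm with a two-finger parallel gripper is mounted at the origin on the work surface; the furniture and walls round the work are solid. World frame = base frame: x ahead of the robot, y to its left, z up, the work surface at z = 0. Lengths are in mm, angles in rad, forces in N, time in s.
With the tool pointing down it reaches from about 300 to 775 mm from the base axis. Payload 14.6 kg.
Tool frame: the origin (TCP) lies at the very end of the fingers, on their centre line; the grasp point (between the pads) lies 19 mm behind it; z points along the fingers, y is the line along which they close (so a half turn about z gives the same grasp; the last joint's range is limited). The gripper opens to 94 mm and grips with 3 to 60 N. Pads are 16 mm wide; open, the fingers measure 119 mm over their backs; the gripper's body (75 mm by 177 mm) begins 78 mm behind the grasp point.
Start: joints at [1.164, 0.3, 1.521, -0, 1.321, -0.067], TCP at [183.311, 518.542, 205.446] pointing down, gripper open.
Joint ranges: [-3.03, 3.03], [-0.79, 2.21], [0.23, 2.52], [-1.04, 4.18], [0, 3.07], [-2.55, 2.55]. Speed limits (rad/s): [2.22, 2.22, 2.57, 3.14, 3.14, 3.14].

### API

Orientations are given as [roll, pitch, yaw] about the fixed x, y, z axes, in that order (R = Rz(yaw) Ry(pitch) Rx(roll)).
In Python, from cell import manip, camera, get_calibration gives the robot as it stands. The module is installed in compiled form; this text tells all that it offers.
- The arm moves only by the tool jog_arm, never from a script. Its argument "plan" is one flat list of numbers, 6 for each row, row after row: the shift along the world's x, y, z in m, then the turn, a rotation vector about the world's x, y, z in degrees. A call has 1 to 20 rows; each row is the pose to reach, as a shift and turn from the pose commanded when the call began; what a row does not reach only later rows make up. A row lasts 1/10 s, in which the tool goes at most 50 mm and 8.59 degrees, less where a joint would pass 70% of its speed; a pose out of reach is approached as far as the arm can. A call with a gripper value outside its range is refused whole. "claw" is the finger opening in m, from 0 to 0.094, set as the call begins (left out, the last holds). The fingers move at their own pace and stop on an object; "force" is the grip in N (left out, the last holds). Time passes only in rows, so rows that repeat a pose let the fingers close. It gives the time, the measured TCP pose, the force, the opening and the grip force at its end, in the units of the state.
- manip.read_state(): the state, without advancing time (a new reading comes with each control period).
- camera(name): name is "scene" or "side" or "wrist"; returns (picture, depth): 384x512x3 uint8, red, green, blue; 384x512 float32, mm along the optical axis (not along the pixel's ray), 0 where there is no reading.
- get_calibration(name): a dict with "fx", "fy", "cx", "cy" (pixels), "origin" and "attitude" of the camera in the world. Camera axes: x right, y down, z forward; pixel columns grow to the right and rows downward; lengths in mm; the calibration is good to about 2 mm. A picture is of the moment at which its call begins: read the wrist's pose just before it. get_calibration takes no time and is no camera call; for the wrist camera it gives the pose at the moment of the call.
- manip.sign_off(): hands the job in; it is judged then, once.
The state is a dict: "clock": time; "joints": joint angles; "qd": joint speeds; "effort": joint torques, N m; "eef_pos": TCP position; "eef_rot": TCP orientation; "wrist_force": force on the tool from outside, world axes, zero at the start; "moment": the same for the moment, N m; "finger_gap": finger opening in mm; "finger_force": force on a finger pad.
Only numpy, scipy, OpenCV 4.12 (cv2) and the standard library are available. Lean on these libraries where they do the work, as an engineer would, in place of code of your own. Each camera call takes 0.05 s, during which the arm holds its last target. There are 200 camera calls.

### The job

Put the battery pack on charge: turn it upside down, set it in the mouth of the charger with its rail in the channel, contact end first, and slide it fully home under the guides. Push it home gently, without ramming or dropping it into the charger, and leave the drill case, the tape measure and the screwdriver where they are.

Things in the scene. Friction and masses are not known exactly. Their poses are not given: they have to be found in the camera images.
- pack: slide-on battery pack of a cordless tool, about 0.36 kg: dark grey body 100 x 60 x 44 mm (x, y, z), teal band round it, black T-rail on top. Starts rail up. Origin: centre of the flat face away from the rail. x points to the contact (nose) end, which enters the charger first; z from the flat face to the rail. Stands safely on either 60 x 44 mm end; grip it across its 60 mm
- pack_nose (a point): front end of the pack's rail, middle of its outer face: (42, 0, 56) mm in the pack's frame. The rail runs back from here to x = -28 mm: a head 46 mm wide and 5 mm thick (34 mm wide at the nose, corners cut) on a neck 32 mm wide; the pack's body begins 12 mm below the rail's outer face and reaches 8 mm past the nose
- pack_tail (a point): centre of the pack's rear end face, with the teal release button: (-50, 0, 22) mm in the pack's frame; the face to push on
- charger: smooth grey plastic charger screwed to the bench, 172 x 104 mm. Origin: on the bench, on the channel's centre line, 55 mm in from the mouth's edge. x is the way a pack slides in, z up. Its black channel, floor 28 mm above the bench, runs from x = -55 to the stops at x = 80 mm. Nothing beside it is over 10.5 mm above its floor; the hump behind, from x = 85 mm, is 55 mm above the bench
- charger_entry (a point): point on the channel floor just before the guides, (28, 0, 28) mm in the charger's frame: set the pack down rail down, nose first, head flat on the floor, with pack_nose about here, then slide it 52 mm along x. Low side walls (6 mm) flare from 50 mm apart at the guides (x = 35 mm) to 73 mm apart 47 mm nearer the mouth
- charger_home (a point): point on the channel floor at the stops, (80, 0, 28) mm in the charger's frame; pack_nose lies here when the pack is fully home. From x = 35 mm to here guides overhang the channel: 50 mm wide inside, 38 mm between the lips, lips 7 to 10.5 mm above the floor; the rail head slides under them
- shutter (a joint): small teal sprung shutter over the charger's contacts, pushed back by the pack's nose over the last 13 mm: 0 = forward, about 0.013 (m) with the pack home. The spring is weak (under 0.3 N), so friction keeps the pack home
- drill_case: closed green drill case lying behind the work, 93 x 150 x 32 mm; leave it alone. Origin: centre of its underside
- tape_rule: grey pocket tape measure standing behind the work, 45 x 81 x 70 mm; leave it alone. Origin: centre of its underside
- screwdriver: yellow-handled screwdriver lying at the right of the work, 184 mm long, 30 mm high; leave it alone. Origin: under its centre
There are look-alikes about, which are no part of the job. Leave any orange, pink or red look-alike of the pack alone.

How it is judged (in metres and radians):
On the way:
1. the pack has been turned upside down (angle between pack's own z axis and vertical above 2.97 rad), for 0.2 s.
At the end, for the whole second after the job is handed in: The pack lies upside down in the charger (within 0.09 rad of exactly inverted), in line with it (0.1 rad), pack_nose within 6 mm of charger_home, at rest (under 20 mm/s) (distance between pack_nose and charger_home below 0.006 m and angle between pack's own z axis and vertical above 3.05 rad and angle between the x axis of pack and the x axis of charger, either way round below 0.1 rad and linear speed of pack below 0.02 m/s); the robot touches nothing.
It fails at once if the pack is rammed into the charger or dropped on it (over 45 N between them) (contact force between pack and charger above 45 N).
It fails at once if the drill case is moved more than 3 cm (distance of drill_case from where it was at the start of the episode above 0.03 m).
It fails at once if the tape measure is moved more than 3 cm (distance of tape_rule from where it was at the start of the episode above 0.03 m).
It fails at once if the screwdriver is moved more than 3 cm (distance of screwdriver from where it was at the start of the episode above 0.03 m).
It also fails if it takes over 72 s, if anything falls off the work surface, if the arm or the gripper's body presses on something with over 40 N, if the wrist force passes 120 N, or if a joint passes its speed limit or range.

## Working session

There is one attempt and no reset: what is moved stays moved. The work goes in short steps, Python scripts to look and compute and a tool call to move; the robot and the scene stay as the last step left them, time stands still between calls to the robot, and variables do not carry over. Pictures are saved under pics/ and viewed, at most 12 in all, crops included, and the job is handed in when it is done.

Besides the shell and the picture viewer there is one more tool, called after "Call:" in YAML: its name, and indented under it one key for each argument. jog_arm: Moves the arm, as the interface text tells. Its arguments: {"type":"object","properties":{"plan":{"type":"array"},"claw":{"type":"number"},"force":{"type":"number"}},"required":["plan"]}

```bash
mkdir -p pics
cat > h.py <<'E'
import numpy as np,cv2
from cell import manip,camera,get_calibration
def cloud(d,c):
    v,u=np.mgrid[:384,:512]
    P=np.stack([(u-c['cx'])/c['fx']*d,(v-c['cy'])/c['fy']*d,d],-1)
    A=np.array(c['attitude'])
    if A.size==3:
        from scipy.spatial.transform import Rotation as R
        A=R.from_euler('xyz',A).as_matrix()
    return P@A.T+np.array(c['origin'])
def shot(n,tag):
    c=get_calibration(n); im,d=camera(n)
    cv2.imwrite(f'pics/{tag}.png',im[:,:,::-1]); np.savez(f'{tag}.npz',im=im,d=d,P=cloud(d,c))
    return im,d,cloud(d,c),c
E
python3 - <<'E'
from h import *
a=shot('scene','sc0');b=shot('side','si0')
print(a[3],b[3]);print(manip.read_state())
cv2.imwrite('pics/both0.png',cv2.resize(np.vstack([a[0],b[0]])[:,:,::-1],(400,600)) if 0 else np.hstack([cv2.resize(x[0],(400,300)) for x in(a,b)])[:,:,::-1])
E
```

```text
{'fx': 458.4981648056046, 'fy': 458.4981648056046, 'cx': 255.84154679567703, 'cy': 189.7758687677387, 'origin': array([-293.40263452, -583.20223385,  722.54200143]), 'attitude': array([-2.17881352e+00,  7.90111253e-04, -9.84100978e-01])} {'fx': 360.1948524442337, 'fy': 360.1948524442337, 'cx': 258.12050712462434, 'cy': 188.98645616679778, 'origin': array([ 379.29688187, -906.82592904,  471.8421215 ]), 'attitude': array([-2.01016654,  0.01359804, -0.12576685])}
{'clock': 0.1, 'joints': array([ 1.16442876e+00,  3.00387763e-01,  1.52150699e+00,  9.99966369e-06,
        1.32068720e+00, -6.66073311e-02]), 'qd': array([ 0.00065578, -0.00286017, -0.00169856, -0.00043018, -0.00144911,
       -0.00065092]), 'effort': array([ 2.34661071e-03, -5.32648587e+01, -3.53280401e+01,  7.09605287e-02,
        2.34717719e-02, -1.12804632e-04]), 'eef_pos': array([183.20772343, 518.34857704, 204.96338055]), 'eef_rot': array([-3.14060619e+00, -7.55107323e-05,  2.80182990e+00]), 'wrist_force': array([ 0.08015266,  0.24840408, -0.73647125]), 'moment': array([0.01547935, 0.0018571 , 0.03896896]), 'finger_force': 0.0, 'finger_gap': 93.57723421947755}
```

View pics/sc0.png

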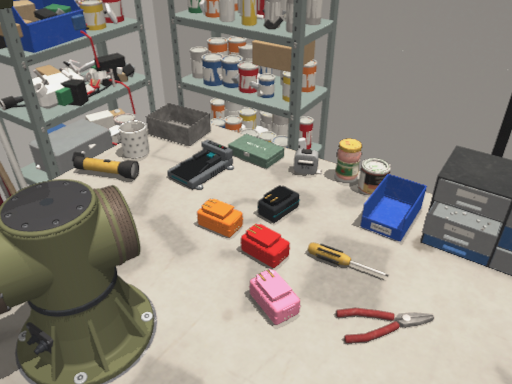

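View pics/si0.png

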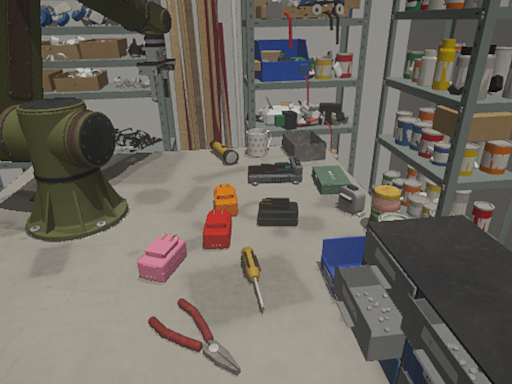

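The scene shows pack candidates: dark at (278,203), orange (220,217), red (265,245) and pink (274,296). Only the dark grey/black one fits. The charger is at (202,165), with the drill case at (257,149), the tape at (306,162) and the screwdriver at (345,260). Next I'll confirm the pack in an enlarged crop and measure.

Run:
```python
from h import *
a=np.load('sc0.npz');b=np.load('si0.npz')
c1=cv2.resize(a['im'][130:230,160:310],(780,520)[:2] if 0 else (600,400),interpolation=3)
c2=cv2.resize(b['im'][150:235,235:320],(400,400),interpolation=3)
c=np.hstack([c1,c2]);c=cv2.resize(c,(800,320));cv2.imwrite('pics/crop0.png',c[:,:,::-1])
for n,z,(u0,u1,v0,v1) in(('a',a,(250,306,180,225)),('b',b,(250,305,190,230))):
    P=z['P'][v0:v1,u0:u1].reshape(-1,3)
    for lo,hi in((8,40),(40,50),(50,70)):
        Q=P[(P[:,2]>lo)&(P[:,2]<hi)]; 
        if len(Q)>20: print('pack',n,lo,len(Q),cv2.minAreaRect(Q[:,:2].astype(np.float32)),np.median(Q,0))
    Q=P[P[:,2]>10];print(cv2.minAreaRect(Q[:,:2].astype(np.float32)),np.percentile(Q[:,2],[50,90,98]))
for n,z,(u0,u1,v0,v1) in(('a',a,(162,238,138,192)),('b',b,(243,306,154,188))):
    P=z['P'][v0:v1,u0:u1].reshape(-1,3)
    for lo,hi in((8,100),(26.,31),(33,45),(48,70)):
        Q=P[(P[:,2]>lo)&(P[:,2]<hi)]
        if len(Q)>10: print('chg',n,lo,len(Q),cv2.minAreaRect(Q[:,:2].astype(np.float32)),np.median(Q,0))
```

```text
pack a 8 418 ((507.2210388183594, -124.83154296875), (53.342262268066406, 110.76184844970703), 47.57832336425781) [ 483.37755664 -128.75920906   24.40640022]
pack a 40 259 ((522.6182861328125, -107.69518280029297), (59.743160247802734, 99.82127380371094), 79.2332534790039) [ 498.9743433  -123.88495664   43.96788802]
pack a 50 337 ((473.158447265625, -109.28658294677734), (174.94778442382812, 56.22568893432617), 2.1922495365142822) [ 514.52294333 -107.83202144   56.74570327]
((125.668701171875, -310.59674072265625), (994.5233154296875, 103.25482940673828), 27.11655044555664) [43.51030858 57.46121337 59.0399707 ]
pack b 8 445 ((523.5879516601562, -117.50247192382812), (48.55099105834961, 102.08806610107422), 75.8882827758789) [ 520.8011011  -136.21258824   24.50353499]
pack b 40 288 ((526.1603393554688, -110.62200927734375), (59.82225036621094, 99.73139190673828), 80.5959243774414) [ 529.483975   -125.7948513    43.91797627]
pack b 50 264 ((518.8587036132812, -105.96565246582031), (49.21970748901367, 69.30205535888672), 79.52181243896484) [ 518.4571828  -110.66371295   56.2217254 ]
((4
[... 673 characters left out ...]
4.774349212646484), 85.27955627441406) [625.20012657 168.61928414  54.88392801]
chg b 8 1067 ((587.67236328125, 244.320068359375), (256.27716064453125, 201.18283081054688), 80.6779556274414) [575.73454604 146.50053017  28.1583399 ]
chg b 26.0 349 ((585.76806640625, 221.69964599609375), (192.3668670654297, 200.65731811523438), 84.10420989990234) [536.8952071  179.57145919  28.27350234]
chg b 33 166 ((584.1900634765625, 170.53404235839844), (83.25907897949219, 133.66351318359375), 79.35372161865234) [599.97130687 151.58559595  37.30122214]
chg b 48 122 ((632.9214477539062, 171.04360961914062), (102.18585968017578, 30.296218872070312), 84.94002532958984) [630.9134151  160.15843912  55.07873341]
```

View pics/crop0.png

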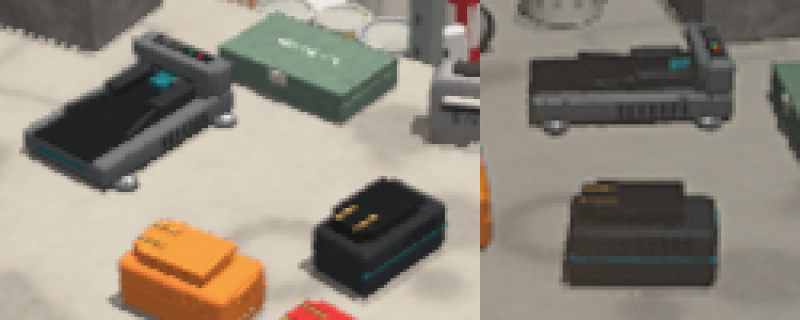

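The dark body with the teal band and black rail is the pack, with its gold contacts (nose) pointing towards −x. The charger's hump is at the far end. I'll get the positions of nearby obstacles and then move.

Run:
```python
from h import *
a=np.load('sc0.npz')
P=a['P'];hsv=cv2.cvtColor(a['im'],cv2.COLOR_RGB2HSV)
for n,(u0,u1,v0,v1) in dict(orange=(196,244,198,236),red=(240,291,224,266),screw=(305,390,240,280),tape=(292,320,148,178),case=(228,285,133,166)).items():
    Q=P[v0:v1,u0:u1].reshape(-1,3);Q=Q[(Q[:,2]>10)&(Q[:,2]<90)]
    print(n,Q.min(0).round(),Q.max(0).round())
# charger: parts with known limits
m=(P[...,2]>50)&(P[...,2]<58);m[:138]=0;m[175:]=0;m[:,:195]=0;m[:,238:]=0
Q=P[m];r=cv2.minAreaRect(Q[:,:2].astype(np.float32));print(len(Q),cv2.boxPoints(r))
m=(P[...,2]>12)&(P[...,2]<60);m[:138]=0;m[192:]=0;m[:,:165]=0;m[:,238:]=0
n,l,s,c=cv2.connectedComponentsWithStats(m.astype(np.uint8));k=1+s[1:,4].argmax();print(s[k])
Q=P[l==k];Q=Q[(Q[:,0]<660)&(Q[:,1]<270)];r=cv2.minAreaRect(Q[:,:2].astype(np.float32));print(r,cv2.boxPoints(r))
```

```text
orange [ 353. -117.   10.] [424.  31.  60.]
red [ 333. -218.   10.] [412. -67.  60.]
screw [ 414. -430.   10.] [ 445. -247.   35.]
tape [ 699. -111.   10.] [761. -37.  75.]
case [620.  18.  10.] [778. 178.  56.]
187 [[609.602    122.969345]
 [644.25836  120.10762 ]
 [652.7183   222.56093 ]
 [618.06195  225.42265 ]]
[ 167  139   71   48 1695]
((560.63525390625, 180.05401611328125), (108.11480712890625, 176.5419464111328), 85.29134368896484) [[468.22467  133.42514 ]
 [644.17084  118.932976]
 [653.04584  226.68289 ]
 [477.09967  241.17505 ]]
```

Call:
jog_arm:
  plan: [0.05,-0.05,0.05,0,0,0,0.1,-0.1,0.09,0,0,0,0.12,-0.14,0.09,0,0,0,0.15,-0.18,0.09,0,0,0,0.19,-0.21,0.09,0,0,0,0.22,-0.25,0.09,0,0,0,0.26,-0.28,0.09,0,0,0,0.28,-0.32,0.09,0,0,0,0.29,-0.36,0.09,0,0,0,0.3,-0.4,0.09,0,0,0,0.3,-0.4,0.09,0,0,0]
  claw: 0.094

```text
clock: 1.2
eef_pos: [484.0, 115.4, 295.1]
eef_rot: [-3.141, -0.0, 2.8]
wrist_force: [1.1, -0.2, 0.8]
finger_gap: 94.0
finger_force: 0.0
```

```bash
cat >> h.py <<'E'
from scipy.spatial.transform import Rotation as Rt
def tool(yawd,inw):
    """tool y at heading yawd+90 (pack/charger x-line heading yawd), tilt inward inw deg"""
    n=np.array([-np.sin(np.radians(yawd)),np.cos(np.radians(yawd)),0])
    d=np.array([n[1],-n[0],0]);t=np.radians(inw)
    z=-np.sin(t)*d+np.array([0,0,-np.cos(t)])
    return Rt.from_matrix(np.stack([np.cross(n,z),n,z],1))
def delta(g,yawd,inw,p0=None,r0=None):
    """g = wanted grasp point mm -> shift(m), rotvec(deg) from current"""
    s=manip.read_state();p0=s['eef_pos'] if p0 is None else np.array(p0)
    r0=Rt.from_euler('xyz',s['eef_rot'] if r0 is None else r0)
    R=tool(yawd,inw);tcp=np.array(g)+19*R.as_matrix()[:,2]
    return ((tcp-p0)/1000).round(4),np.degrees((R*r0.inv()).as_rotvec()).round(2),tcp
E
python3 - <<'E'
from h import *
R=tool(-10,45);z=R.as_matrix()[:,2];c=np.array([524.5,-109.5,25])
for k in(140,0):print(delta(c-k*z,-10,45))
print(manip.read_state()['joints'])
E
```

```text
(array([ 0.1247, -0.2398, -0.1845]), array([11.54, 43.52,  9.09]), array([ 608.76007308, -124.35732428,  110.55992052]))
(array([ 0.0273, -0.2226, -0.2835]), array([11.54, 43.52,  9.09]), array([ 511.26907943, -107.16703172,   11.56497116]))
[ 1.60698632e-01  1.26726055e-01  1.52354799e+00 -3.60916575e-04
  1.49207715e+00 -1.06799071e+00]
```

Call:
jog_arm:
  plan: [0.02,-0.04,0,1.9,7.2,1.5,0.04,-0.08,-0.02,3.8,14.5,3.0,0.06,-0.12,-0.04,5.7,21.7,4.5,0.08,-0.16,-0.07,7.7,29,6.1,0.105,-0.2,-0.1,9.6,36.3,7.6,0.1247,-0.2398,-0.13,11.54,43.52,9.09,0.1247,-0.2398,-0.16,11.54,43.52,9.09,0.1247,-0.2398,-0.1845,11.54,43.52,9.09,0.1247,-0.2398,-0.1845,11.54,43.52,9.09,0.1247,-0.2398,-0.1845,11.54,43.52,9.09]

```text
clock: 2.2
eef_pos: [608.1, -121.0, 112.0]
eef_rot: [3.139, -0.785, 2.971]
wrist_force: [-0.3, -0.2, 1.3]
finger_gap: 93.8
finger_force: 0.0
```

Run:
```python
from h import *
a=shot('wrist','w1');b=shot('side','s1')
cv2.imwrite('pics/v1.png',np.hstack([cv2.resize(x[0],(400,300)) for x in(a,b)])[:,:,::-1])
print(manip.read_state()['joints'])
print(delta([524.5,-109.5,25],-10,45))
P=a[2]
m=(P[...,2]>53)&(P[...,2]<60)&(abs(P[...,0]-524)<70)&(abs(P[...,1]+109)<50)
Q=P[m];print(len(Q)and cv2.minAreaRect(Q[:,:2].astype(np.float32)))
m=(P[...,2]>40)&(P[...,2]<60)&(abs(P[...,0]-524)<70)&(abs(P[...,1]+109)<50)
Q=P[m];print(len(Q)and cv2.minAreaRect(Q[:,:2].astype(np.float32)))
```

```text
[-0.2361543   1.08560076  0.6478501  -0.05308398  2.18720698 -1.64797607]
(array([-0.0975,  0.0137, -0.1024]), array([-0.06,  0.29, -0.11]), array([ 511.26907943, -107.16703172,   11.56497116]))
((517.6007080078125, -104.62004089355469), (46.10301971435547, 71.65574645996094), 79.29063415527344)
((526.1748046875, -106.2391357421875), (61.14985275268555, 99.52686309814453), 79.54829406738281)
```

View pics/v1.png

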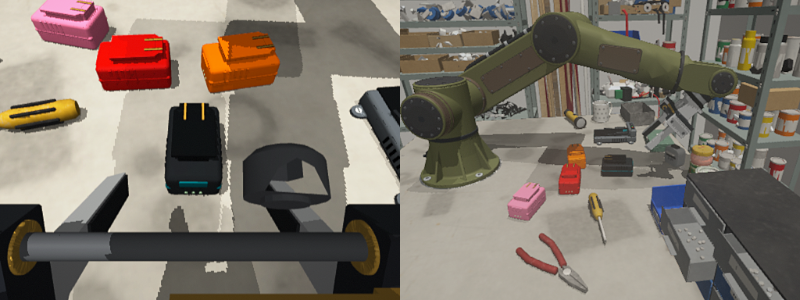

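Wrist view (left panel): the pack is at (195,148) between the fingers, tail towards the camera. A dark curved patch shows at (285,175). I'll check its height before going in.

Run:
```python
from h import *
z=np.load('w1.npz');
for u,v in((285,155),(260,175),(285,195),(315,175),(100,220),(310,200),(290,205)):
    U,V=int(u*1.28),int(v*1.28);print((u,v),z['d'][V,U],z['P'][V,U].round())
print(manip.read_state()['eef_pos'],delta([525,-107.5,25],-10.3,45))
```

```text
(285, 155) 0.0 [ 684. -134.  289.]
(260, 175) 0.0 [ 684. -134.  289.]
(285, 195) 0.0 [ 684. -134.  289.]
(315, 175) 318.2481 [572.  33.   1.]
(100, 220) 134.42766 [ 637. -174.  156.]
(310, 200) 0.0 [ 684. -134.  289.]
(290, 205) 0.0 [ 684. -134.  289.]
[ 608.71946098 -120.8915182   113.94246975] (array([-0.0969,  0.0158, -0.1024]), array([-0.06,  0.29, -0.41]), array([ 511.78147614, -105.09778708,   11.56497116]))
```

Run:
```python
from h import *
a=shot('scene','sc1')
w=np.load('w1.npz')['im'];s=np.load('s1.npz')['im']
cv2.imwrite('pics/v2.png',np.hstack([cv2.resize(s[150:240,250:400],(400,300)),cv2.resize(a[0][120:240,200:340],(400,300))])[:,:,::-1])
```

```text
(no output)
```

View pics/v2.png

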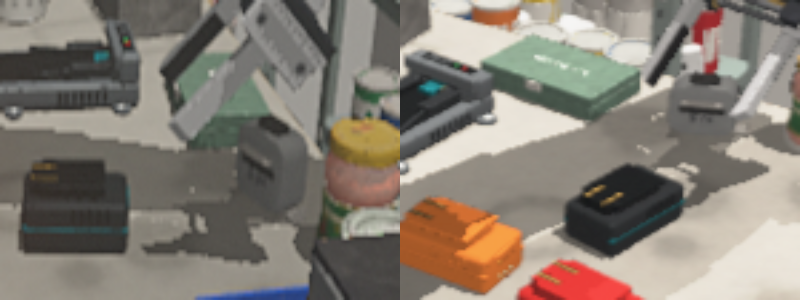

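The dark patch has no depth reading, and neither fixed view shows an object there, so nothing blocks the path. I'll approach along the tool axis.

Call:
jog_arm:
  plan: [-0.025,0.005,-0.025,0,0,-0.1,-0.05,0.01,-0.05,0,0,-0.2,-0.07,0.012,-0.072,0,0,-0.3,-0.083,0.014,-0.086,0,0,-0.3,-0.09,0.0155,-0.094,0,0,-0.3,-0.096,0.016,-0.099,0,0,-0.3,-0.096,0.016,-0.099,0,0,-0.3,-0.096,0.016,-0.099,0,0,-0.3]

```text
clock: 3.15
eef_pos: [512.8, -105.4, 12.8]
eef_rot: [3.139, -0.783, 2.965]
wrist_force: [-0.0, -0.3, 0.9]
finger_gap: 93.9
finger_force: 0.0
```

Call:
jog_arm:
  plan: [0,0,0,0,0,0,0,0,0,0,0,0,0,0,0,0,0,0,0,0,0,0,0,0,0,0,0,0,0,0,0,0,0,0,0,0,0,0,0,0,0,0]
  claw: 0.0
  force: 30

```text
clock: 3.85
eef_pos: [512.1, -105.1, 11.9]
eef_rot: [3.138, -0.785, 2.965]
wrist_force: [1.4, 0.8, 0.3]
finger_gap: 59.5
finger_force: 30.0
```

```bash
cat >> h.py <<'E'
def path(gs,yaws,tilts,p0,r0):
    """rows between given grasp points/tilts, from commanded pose p0,(yaw,tilt)=r0"""
    R0=tool(*r0);out=[]
    for g,y,t in zip(gs,yaws,tilts):
        R=tool(y,t);tcp=np.array(g)+19*R.as_matrix()[:,2]
        out+=[*((tcp-p0)/1000).round(3),*np.degrees((R*R0.inv()).as_rotvec()).round(1)]
    print([float(x) for x in out]);return tcp
E
python3 - <<'E'
from h import *
n=13;lin=np.linspace(0,1,n)[1:]
g=[[525,-107.5,25+z] for z in(45,75,80,80,80,80,80,80,80,75,60,45)]
p0=np.array([512.0,-105.2,12.0])
print(path(g,[-10.3]*12,45-90*np.clip(np.arange(1,13)/11,0,1),p0,(-10.3,45)))
E
```

```text
[0.002, -0.0, 0.043, -1.5, -8.0, 0.0, 0.004, -0.001, 0.071, -2.9, -16.1, 0.0, 0.006, -0.001, 0.075, -4.4, -24.1, 0.0, 0.009, -0.002, 0.074, -5.9, -32.2, 0.0, 0.012, -0.002, 0.074, -7.3, -40.2, 0.0, 0.014, -0.003, 0.074, -8.8, -48.3, -0.0, 0.017, -0.003, 0.074, -10.2, -56.3, 0.0, 0.02, -0.003, 0.075, -11.7, -64.4, 0.0, 0.022, -0.004, 0.076, -13.2, -72.4, -0.0, 0.024, -0.004, 0.073, -14.6, -80.5, 0.0, 0.026, -0.005, 0.06, -16.1, -88.5, 0.0, 0.026, -0.005, 0.045, -16.1, -88.5, 0.0]
[ 538.21852386 -109.90221292   56.56497116]
```

Call:
jog_arm:
  plan: [0.002,0,0.043,0,0,0,0.004,-0.001,0.071,-1.5,-8,0,0.006,-0.001,0.075,-2.9,-16.1,0,0.009,-0.002,0.075,-4.4,-24.1,0,0.012,-0.002,0.075,-5.9,-32.2,0,0.014,-0.003,0.075,-7.3,-40.2,0,0.017,-0.003,0.075,-8.8,-48.3,0,0.02,-0.003,0.075,-10.2,-56.3,0,0.022,-0.004,0.076,-11.7,-64.4,0,0.024,-0.004,0.076,-13.2,-72.4,0,0.026,-0.005,0.076,-14.6,-80.5,0,0.026,-0.005,0.07,-16.1,-88.5,0,0.026,-0.005,0.06,-16.1,-88.5,0,0.026,-0.005,0.06,-16.1,-88.5,0,0.026,-0.005,0.06,-16.1,-88.5,0]

```text
clock: 5.35
eef_pos: [543.6, -100.2, 91.7]
eef_rot: [-3.123, 0.749, 2.958]
wrist_force: [-0.4, 0.5, -4.3]
finger_gap: 59.7
finger_force: 30.0
```

Run:
```python
from h import *
print(manip.read_state())
a=shot('scene','sc2');b=shot('side','s2')
cv2.imwrite('pics/v3.png',np.hstack([cv2.resize(b[0][110:240,180:350],(400,300)),cv2.resize(a[0][80:240,160:370],(400,300))])[:,:,::-1])
for P in(a[2],b[2]):
    m=(abs(P[...,0]-525)<60)&(abs(P[...,1]+108)<45)&(P[...,2]>4)&(P[...,2]<40);print(np.percentile(P[m][:,2],[0,1,3,5]),m.sum())
```

```text
{'clock': 5.35, 'joints': array([-0.26757323,  0.19429271,  2.16952002,  0.92014766,  0.04862492,
       -2.55188159]), 'qd': array([-0.01112427, -0.00129834, -0.03150164, -0.15519687,  0.05000829,
       -0.07019037]), 'effort': array([  0.29486437, -39.38171268, -26.58528507,   2.55458616,
        -2.27942124,   0.75433709]), 'eef_pos': array([ 543.61990077, -100.2283814 ,   91.70406452]), 'eef_rot': array([-3.12311215,  0.74893478,  2.95798162]), 'wrist_force': array([-0.36113341,  0.52908069, -4.34891182]), 'moment': array([0.14843864, 0.79136933, 0.07414894]), 'finger_force': 29.99680370092392, 'finger_gap': 59.73390413337319}
[4.04428035 4.0503645  4.06253279 4.07470108] 11Traceback (most recent call last):
  File "<stdin>", line 6, in <module>
    return _quantile_unchecked(
        a, q, axis, out, overwrite_input, method, keepdims, weights)
    return _ureduce(a,
                    func=_quantile_ureduce_func,
    ...<5 lines>...
                    overwrite_input=overwrite_input,
                    method=method)
    r = func(a, **kwargs)
    result = _quantile(arr,
                       quantiles=q,
    ...<2 lines>...
                       out=out,
                       weights=wgt)
    slices_having_nans = np.isnan(arr[-1, ...])
                                  ~~~^^^^^^^^^
IndexError: index -1 is out of bounds for axis 0 with size 0
```

View pics/v3.png

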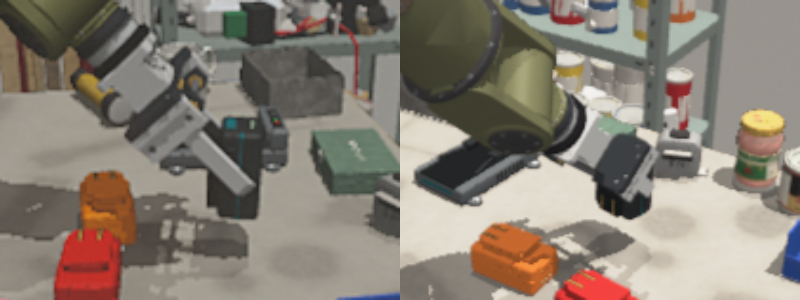

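The pack is held nose down, but the wrist is at its range limit (j5≈0, j6≈−2.55). I'll fit a quick planar kinematic model to see which tilts are reachable where.

```bash
cat > kin.py <<'E'
import numpy as np
from scipy.optimize import fsolve
D=[((.3004,1.5215),np.hypot(183.2,518.3),205,0),((.1267,1.5235),np.hypot(484,115.4),295.1,0),
((1.0856,.6479),np.hypot(608.5,-121),113,np.radians(45)),((.1943,2.1695),np.hypot(543.6,-100.2),91.7,-.749)]
A=[];b=[]
for (q2,q3),r,z,t in D:
    s=q2+q3
    A+= [[1,0,np.sin(q2),np.sin(s),np.cos(s),-np.sin(t)],[0,1,np.cos(q2),np.cos(s),-np.sin(s),-np.cos(t)]];b+=[r,z]
x,res,rk,_=np.linalg.lstsq(np.array(A),np.array(b),rcond=None)
def ik(r,z,t):
    t=np.radians(t)
    def f(q):
        s=q[0]+q[1];return [x[0]+x[2]*np.sin(q[0])+x[3]*np.sin(s)+x[4]*np.cos(s)-x[5]*np.sin(t)-r,x[1]+x[2]*np.cos(q[0])+x[3]*np.cos(s)-x[4]*np.sin(s)-x[5]*np.cos(t)-z]
    q,i,e,m=fsolve(f,[.5,1.5],full_output=1)
    return np.round([*q,np.pi+t-q.sum()],2) if e==1 else None
if __name__=='__main__':
    print(x.round(),rk,np.abs(np.array(A)@x-b).max())
    for t in(-45,-40,-35,-30,-25,-20):
        print(t,[ (r,zz,ik(r+19*-np.sin(np.radians(t)),zz-19*np.cos(np.radians(t)),t)) for r,zz in((536,110),(536,52),(600,52),(530,75),(580,70))])
    for t in(45,60,70,80,90): print(t,[(r,zz,ik(r-19*np.sin(np.radians(t)),zz-19*np.cos(np.radians(t)),t)) for r,zz in((536,25),(536,60),(536,100),(500,60),(450,60),(450,25))])
E
python3 kin.py
```

```text
[ -2. 223. 429. 450.  43. 275.] 6 0.4745080537800277
-45 [(536, 110, array([ 0.18,  2.2 , -0.02])), (536, 52, array([ 0.33,  2.21, -0.19])), (600, 52, array([ 0.43,  2.05, -0.12])), (530, 75, array([ 0.26,  2.22, -0.13])), (580, 70, array([ 0.35,  2.1 , -0.1 ]))]
-40 [(536, 110, array([0.18, 2.15, 0.12])), (536, 52, array([ 0.32,  2.17, -0.04])), (600, 52, array([0.42, 2.01, 0.02])), (530, 75, array([0.25, 2.18, 0.02])), (580, 70, array([0.35, 2.05, 0.04]))]
-35 [(536, 110, array([0.18, 2.1 , 0.25])), (536, 52, array([0.31, 2.12, 0.1 ])), (600, 52, array([0.42, 1.96, 0.16])), (530, 75, array([0.25, 2.13, 0.15])), (580, 70, array([0.35, 2.  , 0.18]))]
-30 [(536, 110, array([0.2 , 2.04, 0.38])), (536, 52, array([0.32, 2.07, 0.23])), (600, 52, array([0.42, 1.9 , 0.29])), (530, 75, array([0.26, 2.08, 0.29])), (580, 70, array([0.36, 1.95, 0.31]))]
-25 [(536, 110, array([0.22, 1.99, 0.5 ])), (536, 52, array([0.33, 2.02, 0.36])), (600, 52, array([0.44, 1.85, 0.42])), (530, 75, array([0.27, 2.02, 0.41])), (580, 70, array([0.37, 1.89, 0.44]))]
-20 [(536, 110, array([0.24, 1.93, 0.62])), (536,
[... 611 characters left out ...]
]
70 [(536, 25, array([1.23, 0.84, 2.29])), (536, 60, array([1.17, 0.86, 2.33])), (536, 100, array([1.12, 0.88, 2.37])), (500, 60, array([1.09, 1.03, 2.24])), (450, 60, array([1.  , 1.22, 2.14])), (450, 25, array([1.06, 1.21, 2.1 ]))]
80 [(536, 25, array([1.33, 0.75, 2.46])), (536, 60, array([1.27, 0.78, 2.49])), (536, 100, array([1.21, 0.8 , 2.53])), (500, 60, array([1.19, 0.95, 2.4 ])), (450, 60, array([1.09, 1.16, 2.29])), (450, 25, array([1.15, 1.13, 2.25]))]
90 [(536, 25, array([1.42, 0.67, 2.62])), (536, 60, array([1.36, 0.71, 2.64])), (536, 100, array([1.29, 0.75, 2.67])), (500, 60, array([1.27, 0.9 , 2.54])), (450, 60, array([1.18, 1.11, 2.43])), (450, 25, array([1.24, 1.08, 2.4 ]))]
```

Call:
jog_arm:
  plan: [-0.002,0,0.01,1.5,8,0,-0.005,0,0.02,2.9,16,0,-0.007,0,0.03,4.4,24,0,-0.009,0,0.03,5.9,32,0,-0.011,0,0.03,7.3,40,0,-0.011,0,0.03,7.3,40,0,-0.011,0,0.03,7.3,40,0]

```text
clock: 6.15
eef_pos: [534.0, -102.3, 123.8]
eef_rot: [-3.116, 0.036, 2.964]
wrist_force: [-1.2, 0.5, -4.8]
finger_gap: 59.9
finger_force: 30.0
```

Run:
```python
from h import *
s=manip.read_state();print(s['joints'],s['eef_pos'],s['eef_rot'])
R=Rt.from_euler('xyz',s['eef_rot']).as_matrix();g=s['eef_pos']-19*R[:,2]
print('tilt',np.degrees(np.arctan2(-R[0,2],-R[2,2])),'yhead',np.degrees(np.arctan2(R[1,1],R[0,1]))-90,g)
for G,t in (([500,20,90],45),([500,20,27],45)):print(delta(G,2,t))
```

```text
[-0.24498576  0.34664911  1.65988424 -0.0263137   1.09710598 -1.62640146] [ 533.97878342 -102.30381057  123.84407938] [-3.11565639  0.03642506  2.9642442 ]
tilt -1.7921916546687935 yhead -10.215447259934493 [ 533.38487042 -101.69677715  142.82509036]
(array([-0.0474,  0.1218, -0.0473]), array([ 4.78, 46.94, 10.91]), array([486.57315541,  19.53112426,  76.56497116]))
(array([-0.0474,  0.1218, -0.1103]), array([ 4.78, 46.94, 10.91]), array([486.57315541,  19.53112426,  13.56497116]))
```

Call:
jog_arm:
  plan: [-0.008,0.02,-0.005,0.8,7.8,1.8,-0.016,0.04,-0.01,1.6,15.6,3.6,-0.024,0.06,-0.015,2.4,23.4,5.4,-0.032,0.08,-0.02,3.2,31.2,7.2,-0.04,0.1,-0.03,4,39,9,-0.0474,0.1218,-0.04,4.78,46.94,10.91,-0.0474,0.1218,-0.07,4.78,46.94,10.91,-0.0474,0.1218,-0.09,4.78,46.94,10.91,-0.0474,0.1218,-0.1,4.78,46.94,10.91,-0.0474,0.1218,-0.106,4.78,46.94,10.91,-0.0474,0.1218,-0.11,4.78,46.94,10.91,-0.0474,0.1218,-0.11,4.78,46.94,10.91]

```text
clock: 7.35
eef_pos: [486.4, 20.7, 13.0]
eef_rot: [3.139, -0.78, -3.11]
wrist_force: [-0.3, -0.7, -2.9]
finger_gap: 59.6
finger_force: 30.0
```

Call:
jog_arm:
  plan: [0,0,-0.0012,0,0,0,0,0,-0.0012,0,0,0]

```text
clock: 7.55
eef_pos: [486.5, 20.9, 12.1]
eef_rot: [3.139, -0.78, -3.11]
wrist_force: [0.8, -0.4, -1.9]
finger_gap: 59.9
finger_force: 30.0
```

Call:
jog_arm:
  plan: [0,0,0,0,0,0,0,0,0,0,0,0,0,0,0,0,0,0,0,0,0,0,0,0,0,0,0,0,0,0,-0.001,0,0.001,-0.2,6,0,-0.0025,0,0.002,-0.4,12,0,-0.0034,0,0.0033,-0.6,17,0,-0.0034,0,0.0033,-0.6,17,0,-0.0034,0,0.0033,-0.6,17,0]
  claw: 0.085

```text
clock: 8.55
eef_pos: [482.7, 21.0, 14.3]
eef_rot: [3.141, -1.076, -3.111]
wrist_force: [-0.5, -1.0, -0.1]
finger_gap: 85.1
finger_force: 0.0
```

Call:
jog_arm:
  plan: [0,0,0,0,0,0,0,0,0,0,0,0,0,0,0,0,0,0,0,0,0,0,0,0,0,0,0,0,0,0,0,0,0,0,0,0]
  claw: 0.0

```text
clock: 9.15
eef_pos: [482.8, 21.0, 15.2]
eef_rot: [3.141, -1.077, -3.111]
wrist_force: [-0.1, -0.4, 6.2]
finger_gap: 60.1
finger_force: 30.0
```

Run:
```python
from h import *
s=manip.read_state();print(s['joints'],s['eef_pos'],s['wrist_force'])
R=Rt.from_euler('xyz',s['eef_rot']).as_matrix();g=s['eef_pos']-19*R[:,2]
print('tilt',np.degrees(np.arctan2(-R[0,2],-R[2,2])),'yhead',np.degrees(np.arctan2(R[1,1],R[0,1]))-90,g)
k=np.arange(1,14)
G=[[500,20,25+z] for z in(40,65,75,75,75,75,75,75,70,60,50,40,34)]
path(G,[2]*13,62-90*np.clip(k/11,0,1),np.array([483.2,19.5,16]),(2,62))
```

```text
[-0.01178862  1.06664608  1.09348969 -0.04126165  2.05820427 -1.6101331 ] [482.82317104  21.04610776  15.22475172] [-0.10282505 -0.39269533  6.15777417]
tilt 61.72328252574152 yhead 1.7068424458112759 [499.55021256  21.54143911  24.22256974]
[0.001, -0.0, 0.038, 0.3, -8.2, 0.0, 0.003, 0.0, 0.061, 0.6, -16.4, 0.0, 0.005, 0.0, 0.069, 0.9, -24.5, 0.0, 0.008, 0.0, 0.067, 1.1, -32.7, 0.0, 0.01, 0.0, 0.066, 1.4, -40.9, 0.0, 0.013, 0.0, 0.065, 1.7, -49.1, 0.0, 0.015, 0.0, 0.065, 2.0, -57.2, 0.0, 0.018, 0.001, 0.065, 2.3, -65.4, -0.0, 0.021, 0.001, 0.06, 2.6, -73.6, -0.0, 0.023, 0.001, 0.051, 2.9, -81.8, 0.0, 0.026, 0.001, 0.042, 3.1, -89.9, 0.0, 0.026, 0.001, 0.032, 3.1, -89.9, 0.0, 0.026, 0.001, 0.026, 3.1, -89.9, 0.0]
```

Call:
jog_arm:
  plan: [0.001,0,0.038,0,0,0,0.003,0,0.061,0.6,-8.2,0,0.005,0,0.069,0.9,-16.4,0,0.007,0,0.069,0.9,-24.5,0,0.008,0,0.067,1.1,-32.7,0,0.01,0,0.066,1.4,-40.9,0,0.013,0,0.065,1.7,-49.1,0,0.015,0,0.065,2.0,-57.2,0,0.018,0,0.065,2.3,-65.4,0,0.021,0,0.06,2.6,-73.6,0,0.023,0,0.055,2.9,-81.8,0,0.026,0,0.05,3.1,-89.9,0,0.026,0,0.04,3.1,-89.9,0,0.026,0,0.03,3.1,-89.9,0,0.026,0,0.026,3.1,-89.9,0,0.026,0,0.026,3.1,-89.9,0,0.026,0,0.026,3.1,-89.9,0]

```text
clock: 10.85
eef_pos: [509.2, 21.1, 40.7]
eef_rot: [3.136, 0.491, -3.109]
wrist_force: [0.2, 0.4, -3.5]
finger_gap: 60.0
finger_force: 30.0
```

```bash
cat >> h.py <<'E'
def stat():
    s=manip.read_state();R=Rt.from_euler('xyz',s['eef_rot']).as_matrix();g=s['eef_pos']-19*R[:,2]
    print(s['clock'],'q',s['joints'].round(2),'tcp',s['eef_pos'].round(1),'F',s['wrist_force'].round(1),'gap',s['finger_gap'].round(1),'tilt',np.degrees(np.arcsin(-R[:,2]@np.cross(R[:,1],[0,0,1]))).round(2),'yhead',(np.degrees(np.arctan2(R[1,1],R[0,1]))-90).round(2),'g',g.round(1))
E
python3 - <<'E'
from h import *
stat()
b=shot('side','s3')
P=b[2];m=(abs(P[...,0]-505)<50)&(abs(P[...,1]-20)<50)&(P[...,2]>3)
Q=P[m];vis=Q[(Q[:,2]<40)];print(len(vis),np.sort(vis[:,2])[:10])
E
```

```text
Traceback (most recent call last):
  File "h.py", line 37, in stat
    print(s['clock'],'q',s['joints'].round(2),'tcp',s['eef_pos'].round(1),'F',s['wrist_force'].round(1),'gap',s['finger_gap'].round(1),'tilt',np.degrees(np.arcsin(-R[:,2]@np.cross(R[:,1],[0,0,1]))).round(2),'yhead',(np.degrees(np.arctan2(R[1,1],R[0,1]))-90).round(2),'g',g.round(1))
                                                                                                              ^^^^^^^^^^^^^^^^^^^^^
AttributeError: 'float' object has no attribute 'round'
```

Call:
jog_arm:
  plan: [0,0,-0.002,0,0,0,0,0,-0.003,0,0,0,0,0,-0.004,0,0,0,0,0,-0.004,0,0,0]

```text
clock: 11.25
eef_pos: [508.6, 21.1, 36.7]
eef_rot: [3.136, 0.492, -3.109]
wrist_force: [0.6, -0.4, -3.9]
finger_gap: 59.8
finger_force: 30.0
```

```bash
sed -i "s/s\['finger_gap'\].round(1)/round(float(s['finger_gap']),1)/" h.py
python3 - <<'E'
from h import *
stat()
b=shot('side','s3')
P=b[2];m=(abs(P[...,0]-505)<50)&(abs(P[...,1]-20)<50)&(P[...,2]>3)
Q=P[m];print(len(Q),np.sort(Q[:,2])[:8],Q.min(0),Q.max(0))
cv2.imwrite('pics/v4.png',cv2.resize(b[0][110:220,210:340],(780,600))[:,:,::-1])
E
```

```text
11.25 q [-0.06  0.25  2.14  0.18  0.26 -1.83] tcp [508.6  21.1  36.7] F [ 0.6 -0.4 -3.9] gap 59.8 tilt -28.19 yhead 2.0 g [499.7  20.7  53.4]
813 [4.44175955 5.24445273 5.31033296 5.32003592 5.55142744 5.72997837
 5.98219485 6.33280502] [455.0576207  -29.6989331    4.44175955] [524.42730783  69.76657749 210.37219534]
```

View pics/v4.png

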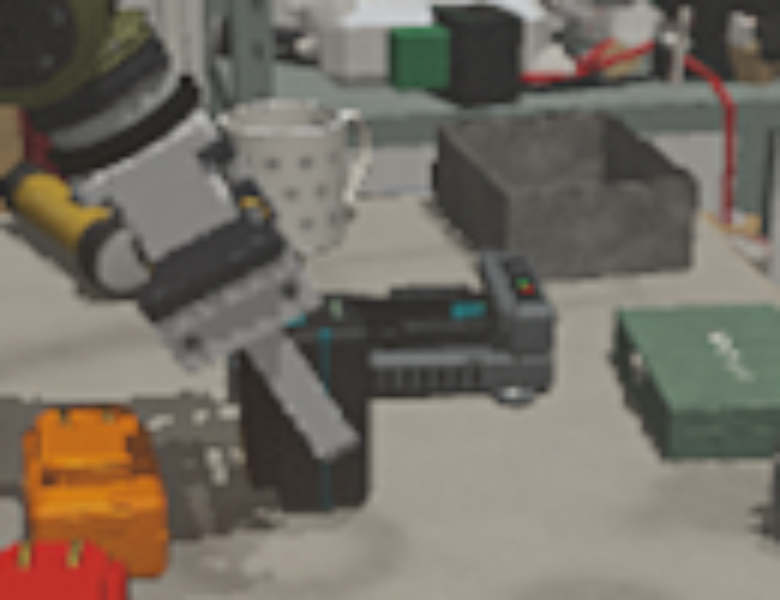

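The pack stands nearly vertical on its nose, with its base around (315,500) in the crop. I'll lower it to contact.

Call:
jog_arm:
  plan: [0,0,-0.001,0,0,0,0,0,-0.002,0,0,0,0,0,-0.002,0,0,0]

```text
clock: 11.6
eef_pos: [508.6, 21.0, 34.6]
eef_rot: [3.136, 0.492, -3.109]
wrist_force: [0.4, 0.9, -3.4]
finger_gap: 60.1
finger_force: 30.0
```

Call:
jog_arm:
  plan: [0,0,-0.001,0,0,0,0,0,-0.0015,0,0,0,0,0,-0.0015,0,0,0]

```text
clock: 11.9
eef_pos: [508.9, 21.1, 34.1]
eef_rot: [3.136, 0.494, -3.109]
wrist_force: [-12.8, 0.5, 17.1]
finger_gap: 59.7
finger_force: 30.0
```

Call:
jog_arm:
  plan: [0,0,0.001,0,0,0,0,0,0.001,0,0,0,0,0,0.001,0,0,0,0,0,0.001,0,0,0,0,0,0.001,0,0,0,0,0,0.001,0,0,0]
  claw: 0.094

```text
clock: 12.5
eef_pos: [508.7, 21.1, 34.2]
eef_rot: [3.136, 0.492, -3.109]
wrist_force: [-0.2, 0.7, 0.4]
finger_gap: 94.0
finger_force: 0.0
```

Run:
```python
from h import *
stat()
s=manip.read_state()
k=np.arange(1,12)
G=np.array([500,20.6,51])+np.outer(k/11,[4,0,2])
path(G,[2]*11,-28.1+90.1*k/11,s['eef_pos'],(2,-28.1))
b=shot('scene','sc3')
P=b[2];m=(abs(P[...,0]-500)<60)&(abs(P[...,1]-20)<60)&(P[...,2]>95)&(P[...,2]<104)
Q=P[m];print(len(Q),cv2.minAreaRect(Q[:,:2].astype(np.float32)) if len(Q) else 0)
```

```text
12.5 q [-0.06  0.26  2.14  0.19  0.25 -1.83] tcp [508.7  21.1  34.2] F [-0.2  0.7  0.4] gap 94.0 tilt -28.2 yhead 2.0 g [499.7  20.7  50.9]
[-0.002, -0.0, -0.001, -0.3, 8.2, -0.0, -0.004, -0.0, -0.001, -0.6, 16.4, -0.0, -0.006, -0.0, -0.002, -0.9, 24.6, 0.0, -0.009, -0.001, -0.001, -1.1, 32.7, 0.0, -0.011, -0.001, -0.001, -1.4, 40.9, 0.0, -0.013, -0.001, 0.0, -1.7, 49.1, -0.0, -0.015, -0.001, 0.002, -2.0, 57.3, -0.0, -0.017, -0.001, 0.003, -2.3, 65.5, 0.0, -0.019, -0.001, 0.005, -2.6, 73.7, -0.0, -0.02, -0.001, 0.007, -2.9, 81.9, -0.0, -0.021, -0.001, 0.01, -3.1, 90.0, -0.0]
15 ((478.9450378417969, 43.60451889038086), (14.43278980255127, 53.9837532043457), 16.05998992919922)
```

Call:
jog_arm:
  plan: [-0.002,0,0,-0.3,8.2,0,-0.004,0,0,-0.6,16.4,0,-0.006,0,0,-0.9,24.6,0,-0.009,-0.001,0,-1.1,32.7,0,-0.011,-0.001,0.001,-1.4,40.9,0,-0.013,-0.001,0.001,-1.7,49.1,0,-0.015,-0.001,0.002,-2.0,57.3,0,-0.017,-0.001,0.003,-2.3,65.5,0,-0.019,-0.001,0.005,-2.6,73.7,0,-0.02,-0.001,0.007,-2.9,81.9,0,-0.021,-0.001,0.01,-3.1,90.0,0,-0.021,-0.001,0.01,-3.1,90.0,0,-0.021,-0.001,0.01,-3.1,90.0,0]

```text
clock: 13.85
eef_pos: [487.7, 20.1, 43.3]
eef_rot: [3.14, -1.077, -3.111]
wrist_force: [-0.2, 0.0, 1.0]
finger_gap: 93.7
finger_force: 0.0
```

Call:
jog_arm:
  plan: [0,0,0,0,0,0,0,0,0,0,0,0,0,0,0,0,0,0,0,0,0,0,0,0,0,0,0,0,0,0,0,0,0,0,0,0,0,0,0,0,0,0]
  claw: 0.0
  force: 30

```text
clock: 14.55
eef_pos: [487.8, 20.1, 44.6]
eef_rot: [3.141, -1.079, -3.111]
wrist_force: [0.5, 1.4, 5.3]
finger_gap: 59.9
finger_force: 30.0
```

Run:
```python
from h import *
stat()
s=manip.read_state()
k=np.arange(1,12)
G=np.array([504,20.6,53])+np.outer(k/11,[-10,80,90])
path(G,2-6.8*k/11,62-90*k/11,s['eef_pos'],(2,62))
```

```text
14.55 q [-0.01  1.03  1.08 -0.04  2.11 -1.61] tcp [487.8  20.1  44.6] F [0.5 1.4 5.3] gap 59.9 tilt 61.84 yhead 1.71 g [504.5  20.6  53.6]
[-0.0, 0.007, 0.005, 0.2, -8.2, -0.6, 0.001, 0.015, 0.011, 0.4, -16.4, -1.2, 0.002, 0.022, 0.018, 0.5, -24.5, -1.8, 0.003, 0.03, 0.025, 0.4, -32.7, -2.4, 0.005, 0.037, 0.032, 0.3, -40.9, -3.0, 0.007, 0.044, 0.039, 0.1, -49.1, -3.5, 0.008, 0.051, 0.047, -0.2, -57.3, -4.0, 0.01, 0.059, 0.055, -0.5, -65.5, -4.4, 0.012, 0.066, 0.063, -1.0, -73.7, -4.8, 0.014, 0.073, 0.072, -1.6, -81.8, -5.1, 0.015, 0.08, 0.082, -2.2, -90.0, -5.3]
```

Call:
jog_arm:
  plan: [0,0,0.035,0,0,0,0,0.007,0.065,0.2,-8.2,-0.6,0.001,0.015,0.085,0.4,-16.4,-1.2,0.002,0.022,0.095,0.5,-24.5,-1.8,0.003,0.03,0.095,0.4,-32.7,-2.4,0.005,0.037,0.095,0.3,-40.9,-3.0,0.007,0.044,0.095,0.1,-49.1,-3.5,0.008,0.051,0.095,-0.2,-57.3,-4.0,0.01,0.059,0.095,-0.5,-65.5,-4.4,0.012,0.066,0.095,-1.0,-73.7,-4.8,0.014,0.073,0.095,-1.6,-81.8,-5.1,0.015,0.08,0.095,-2.2,-90.0,-5.3,0.015,0.08,0.095,-2.2,-90.0,-5.3,0.015,0.08,0.095,-2.2,-90.0,-5.3]

```text
clock: 15.95
eef_pos: [502.2, 100.1, 138.9]
eef_rot: [3.137, 0.488, 3.057]
wrist_force: [0.4, -1.1, -3.1]
finger_gap: 60.0
finger_force: 30.0
```

Run:
```python
from h import *
stat()
b=shot('side','s4');a=shot('scene','sc4')
cv2.imwrite('pics/v5.png',np.hstack([cv2.resize(b[0][90:220,200:350],(400,300)),cv2.resize(a[0][80:230,140:320],(400,300))])[:,:,::-1])
for P in(a[2],b[2]):
  for lo,hi in((150,185),):
    m=(abs(P[...,0]-495)<70)&(abs(P[...,1]-100)<60)&(P[...,2]>lo)&(P[...,2]<hi)
    Q=P[m];print(len(Q),Q.min(0),Q.max(0),np.histogram(Q[:,2],8))
```

```text
15.95 q [ 0.19  0.07  2.05 -0.23  0.57 -1.13] tcp [502.2 100.1 138.9] F [ 0.4 -1.1 -3.1] gap 60.0 tilt -27.96 yhead -4.71 g [493.3 100.7 155.7]
589 [443.3558232   55.24830958 150.01129899] [540.75997653 140.66642328 184.66970233] (array([ 58,  69,  59,  61,  83, 171,  73,  15]), array([150.01129899, 154.3435994 , 158.67589982, 163.00820024,
       167.34050066, 171.67280108, 176.00510149, 180.33740191,
       184.66970233]))
470 [447.1041526   54.67426785 150.09178828] [547.71618632 136.78902728 184.9472889 ] (array([ 46,  57,  50,  52,  55, 174,  18,  18]), array([150.09178828, 154.44872586, 158.80566343, 163.16260101,
       167.51953859, 171.87647617, 176.23341374, 180.59035132,
       184.9472889 ]))
```

View pics/v5.png

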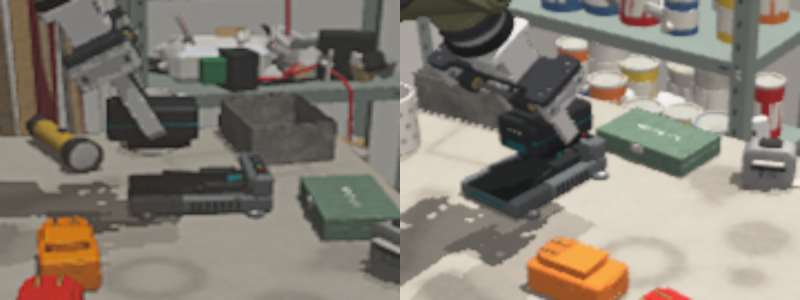

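The pack is now upside down, nose towards +x, above the charger. Next I'll measure the pack in the hand and the charger axis.

Run:
```python
from h import *
c,s=np.cos(np.radians(-4.75)),np.sin(np.radians(-4.75))
A=np.array([[c,-s],[s,c]])
for t in('sc4','s4'):
    z=np.load(t+'.npz');P=z['P'].reshape(-1,3);im=z['im'].reshape(-1,3).astype(int)
    dark=(im.max(1)<75)
    m=dark&(abs(P[:,0]-495)<75)&(abs(P[:,1]-100)<60)&(P[:,2]>168)&(P[:,2]<180)
    Q=P[m];X=np.c_[Q[:,:2]-[493.3,100.7],np.ones(len(Q))]
    k=np.linalg.lstsq(X,Q[:,2],rcond=None)[0];r=Q[:,2]-X@k;g=abs(r)<1.5
    k=np.linalg.lstsq(X[g],Q[g,2],rcond=None)[0]
    L=(Q[g,:2]-[493.3,100.7])@A
    print(t,g.sum(),'plane',k,'along',np.percentile(L[:,0],[0,2,98,100]).round(1),'lat',np.percentile(L[:,1],[0,2,98,100]).round(1),cv2.minAreaRect(Q[g,:2].astype(np.float32)))
    m=dark&(abs(P[:,0]-495)<75)&(abs(P[:,1]-100)<45)&(P[:,2]>125)&(P[:,2]<180)
    L=(P[m][:,:2]-[493.3,100.7])@A;print(np.percentile(L[:,0],[0,1,99,100]),np.percentile(L[:,1],[0,1,99,100]),np.percentile(P[m][:,2],[0,1,99,100]))
    # charger side edges
for t in('sc0','si0'):
    P=np.load(t+'.npz')['P'].reshape(-1,3);L=(P[:,:2]-[530.5,181.5])@A
    for nm,zl,zh,xl,xh in(('hump',50,58,88,114),('body',15,45,-50,80),('floor',26.5,29.5,-20,30)):
        m=(P[:,2]>zl)&(P[:,2]<zh)&(L[:,0]>xl)&(L[:,0]<xh)&(abs(L[:,1])<65)
        print(t,nm,m.sum(),np.percentile(L[m,1],[0,2,98,100]).round(1))
    m=(P[:,2]>15)&(P[:,2]<58)&(abs(L[:,1])<40)&(abs(L[:,0]-30)<100);print(t,'x',np.percentile(L[m,0],[0,1,99,100]).round(1))
    m=(P[:,2]>45)&(P[:,2]<58)&(abs(L[:,1])<40)&(abs(L[:,0]-100)<30);print(t,'hump x',np.percentile(L[m,0],[0,1,99,100]).round(1))
```

```text
sc4 103 plane [2.17987868e-02 5.26309500e-02 1.74923539e+02] along [-46.6 -45.   42.4  48.1] lat [-33.8 -31.   22.9  25.2] ((494.071533203125, 95.74934387207031), (56.995059967041016, 95.56501770019531), 83.0545654296875)
[-49.20482393 -47.7783602   49.01254454  50.06359165] [-34.64418569 -32.71985277  25.20828397  30.95632739] [125.08708094 126.33829151 177.70239527 179.96453882]
s4 93 plane [9.75170900e-03 6.99557896e-02 1.74881680e+02] along [-43.3 -40.9  50.1  51.6] lat [-32.8 -31.3  11.3  28.9] ((497.3930969238281, 98.4517822265625), (61.45447540283203, 94.83885192871094), 84.64871215820312)
[-44.48624768 -43.88373346  50.42771795  52.5691898 ] [-34.9399715  -34.28509811  12.16913214  30.75248641] [125.04474873 125.75630007 176.10006557 178.6542194 ]
sc0 hump 144 [-51.8 -48.7  48.9  51. ]
sc0 body 1000 [-53.  -50.1  47.8  55.1]
sc0 floor 162 [-50.2 -47.3  45.5  49. ]
sc0 x [-58.1 -55.1 111.6 118.4]
sc0 hump x [ 82.9  83.5 116.2 118.4]
si0 hump 102 [-49.8 -49.7  47.8  49.2]
si0 body 624 [-54.7 -51.8  37.   47.7]
si0 floor 113 [-49.1 -45.6  36.1  47.7]
si0 x [-52.7 -49.8 115.7 118.2]
si0 hump x [ 87.8  87.9 118.  118.2]
```

Call:
jog_arm:
  plan: [0.004,0.025,0,0,0,0,0.01,0.055,0,0,0,0,0.0183,0.0824,0,0,0,0,0.0183,0.0824,-0.02,0,0,0,0.0183,0.0824,-0.04,0,0,0,0.0183,0.0824,-0.06,0,0,0,0.0183,0.0824,-0.07,0,0,0,0.0183,0.0824,-0.078,0,0,0,0.0183,0.0824,-0.083,0,0,0,0.0183,0.0824,-0.085,0,0,0,0.0183,0.0824,-0.085,0,0,0,0.0183,0.0824,-0.085,0,0,0]

```text
clock: 17.25
eef_pos: [521.3, 182.5, 54.8]
eef_rot: [3.136, 0.492, 3.056]
wrist_force: [0.0, 0.2, -4.2]
finger_gap: 59.7
finger_force: 30.0
```

Run:
```python
from h import *
stat()
b=shot('side','s5');a=shot('scene','sc5')
cv2.imwrite('pics/v6.png',np.hstack([cv2.resize(b[0][120:200,225:325],(400,320)),cv2.resize(a[0][120:200,155:255],(400,320))])[:,:,::-1])
```

```text
17.25 q [ 0.37  0.32  1.99 -0.5   0.43 -0.7 ] tcp [521.3 182.5  54.8] F [ 0.   0.2 -4.2] gap 59.7 tilt -28.17 yhead -4.75 g [512.3 183.2  71.5]
```

View pics/v6.png

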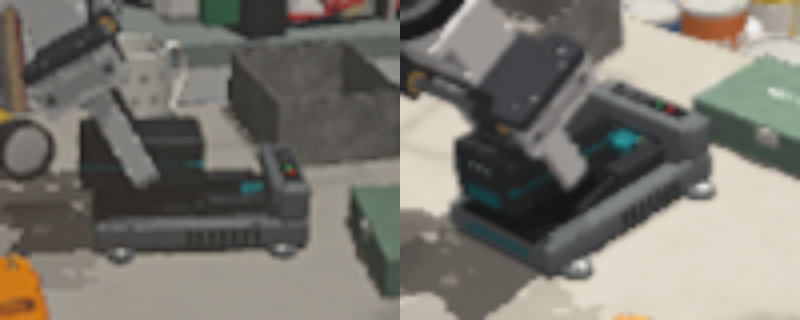

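The pack is above the channel and lined up in both views (pack at (140,160) left, (510,160) right). I'll lower it gently with a light grip.

Call:
jog_arm:
  plan: [0,0,-0.002,0,0,0,0,0,-0.0035,0,0,0,0,0,-0.0045,0,0,0,0,0,-0.005,0,0,0,0,0,-0.005,0,0,0]
  force: 10

```text
clock: 17.85
eef_pos: [520.9, 182.4, 49.1]
eef_rot: [3.136, 0.491, 3.056]
wrist_force: [1.0, -0.0, -4.1]
finger_gap: 59.9
finger_force: 10.0
```

Call:
jog_arm:
  plan: [0,0,-0.0005,0,0,0,0,0,-0.001,0,0,0,0,0,-0.001,0,0,0]

```text
clock: 18.15
eef_pos: [521.1, 182.5, 48.3]
eef_rot: [3.136, 0.491, 3.056]
wrist_force: [-0.6, 0.2, -3.9]
finger_gap: 60.1
finger_force: 10.0
```

g z = 65.1, no contact yet; continuing in 0.5 mm steps.

Call:
jog_arm:
  plan: [0,0,-0.0005,0,0,0,0,0,-0.0005,0,0,0,0,0,-0.0005,0,0,0]

```text
clock: 18.45
eef_pos: [521.3, 182.5, 48.3]
eef_rot: [3.136, 0.492, 3.056]
wrist_force: [-3.3, -0.6, 5.8]
finger_gap: 59.9
finger_force: 10.0
```

Call:
jog_arm:
  plan: [0,0,-0.0005,0,0,0,0,0,-0.0005,0,0,0,0,0,-0.0005,0,0,0]

```text
clock: 18.75
eef_pos: [521.5, 182.7, 48.1]
eef_rot: [3.136, 0.493, 3.056]
wrist_force: [-5.4, -0.3, 9.8]
finger_gap: 59.6
finger_force: 10.0
```

Call:
jog_arm:
  plan: [0,0,-0.0005,0,0,0,0,0,-0.0005,0,0,0,0,0,-0.0005,0,0,0]

```text
clock: 19.05
eef_pos: [521.7, 182.7, 47.9]
eef_rot: [3.135, 0.493, 3.056]
wrist_force: [-6.9, -0.5, 12.7]
finger_gap: 60.0
finger_force: 10.0
```

Call:
jog_arm:
  plan: [0,0,0.001,0,0,0,0,0,0.001,0,0,0,0,0,0.001,0,0,0,0,0,0.001,0,0,0,0,0,0.001,0,0,0,-0.014,0.001,0.027,0,0,0,-0.028,0.002,0.053,0,0,0,-0.045,0.004,0.085,0,0,0,-0.065,0.005,0.12,0,0,0,-0.085,0.007,0.12,0,0,0,-0.085,0.007,0.12,0,0,0]
  claw: 0.08

```text
clock: 20.15
eef_pos: [434.9, 189.8, 167.5]
eef_rot: [3.135, 0.492, 3.057]
wrist_force: [-0.1, -0.3, -0.7]
finger_gap: 79.7
finger_force: 0.0
```

```bash
cat > look.py <<'E'
import sys
from h import *
t=sys.argv[1]
stat();c,s=np.cos(np.radians(-4.75)),np.sin(np.radians(-4.75));A=np.array([[c,-s],[s,c]])
ims=[]
for n in('scene','side','wrist'):
    a=shot(n,n+t);ims.append(a[0]);P=a[2].reshape(-1,3);L=(P[:,:2]-[530.5,181.5])@A
    m=(P[:,2]>80)&(P[:,2]<89)&(abs(L[:,1])<45)&(L[:,0]>-90)&(L[:,0]<70)
    if m.sum()<20: print(n,'few');continue
    Q=P[m];X=np.c_[L[m],np.ones(m.sum())];k=np.linalg.lstsq(X,Q[:,2],rcond=None)[0]
    print(n,m.sum(),'plane',k.round(3),'rect(chg)',cv2.minAreaRect(L[m].astype(np.float32)),'x',np.percentile(L[m,0],[1,99]).round(1),'y',np.percentile(L[m,1],[1,99]).round(1))
cv2.imwrite('pics/v%s.png'%t,np.hstack([cv2.resize(ims[2],(400,300)),cv2.resize(ims[0][110:200,150:270],(400,300))])[:,:,::-1])
E
python3 look.py 7
```

```text
20.15 q [ 0.47 -0.04  2.08 -0.39  0.71 -0.77] tcp [434.9 189.8 167.5] F [-0.1 -0.3 -0.7] gap 79.7 tilt -28.21 yhead -4.69 g [426.  190.4 184.3]
scene 407 plane [5.0000e-03 1.2000e-02 8.4284e+01] rect(chg) ((-15.661186218261719, -1.2539005279541016), (103.0038070678711, 60.86909103393555), 0.6243131756782532) x [-65.   31.7] y [-31.2  28.1]
side 206 plane [-2.0000e-03  3.1000e-02  8.4015e+01] rect(chg) ((-13.06583023071289, -3.238086700439453), (97.7923355102539, 62.24660873413086), 1.5705440044403076) x [-61.1  33.9] y [-33.3  20.2]
wrist 5048 plane [1.2000e-02 0.0000e+00 8.5019e+01] rect(chg) ((-16.137248992919922, 0.32736778259277344), (59.25374221801758, 98.73835754394531), 89.98233032226562) x [-64.4  30.3] y [-28.3  28.9]
```

View pics/v7.png

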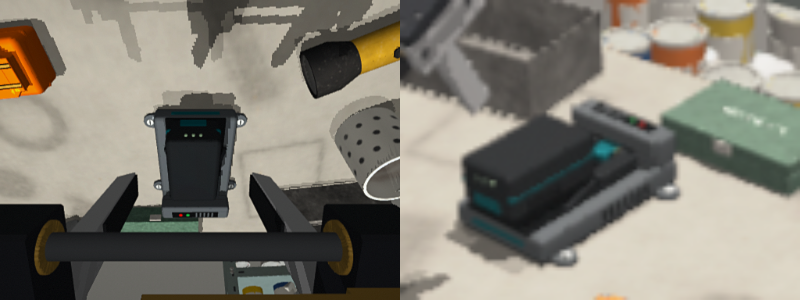

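The pack sits flat and centred in the channel, nose at about x=27. Next I'll close the fingers, come down behind the tail and push.

Call:
jog_arm:
  plan: [-0.01,0,-0.01,0.6,7.2,0,-0.015,0,-0.02,1.2,14.2,0,-0.015,0,-0.03,1.8,21.2,0,-0.012,0,-0.05,2.3,28.1,0,-0.008,0,-0.08,2.3,28.1,0,-0.004,0,-0.105,2.3,28.1,0,-0.004,0,-0.113,2.3,28.1,0,-0.004,0,-0.113,2.3,28.1,0,-0.004,0,-0.113,2.3,28.1,0]
  claw: 0.0

```text
clock: 21.2
eef_pos: [432.4, 189.5, 54.4]
eef_rot: [3.138, -0.0, 3.057]
wrist_force: [-0.9, 0.3, 0.4]
finger_gap: 11.6
finger_force: 0.0
```

```bash
python3 -c "
from h import *
stat()"
```

```text
21.2 q [ 0.33  0.32  1.88  0.    0.93 -1.16] tcp [432.4 189.5  54.4] F [-0.9  0.3  0.4] gap 11.6 tilt 0.03 yhead -4.87 g [432.4 189.5  73.4]
```

Call:
jog_arm:
  plan: [0.005,-0.0004,0,0,0,0,0.01,-0.0008,0,0,0,0,0.014,-0.0012,0,0,0,0,0.017,-0.0014,0,0,0,0,0.019,-0.0016,0,0,0,0,0.021,-0.0017,0,0,0,0,0.023,-0.0019,0,0,0,0,0.025,-0.0021,0,0,0,0,0.027,-0.0022,0,0,0,0,0.029,-0.0024,0,0,0,0,0.031,-0.0026,0,0,0,0,0.033,-0.0027,0,0,0,0,0.035,-0.0029,0,0,0,0]

```text
clock: 22.5
eef_pos: [467.1, 186.5, 53.7]
eef_rot: [3.138, -0.001, 3.057]
wrist_force: [-2.8, 1.1, 2.1]
finger_gap: 0.6
finger_force: 1.4
```

Call:
jog_arm:
  plan: [0.002,-0.0002,0,0,0,0,0.004,-0.0003,0,0,0,0,0.006,-0.0005,0,0,0,0,0.008,-0.0007,0,0,0,0,0.01,-0.0008,0,0,0,0,0.012,-0.001,0,0,0,0]

```text
clock: 23.1
eef_pos: [479.2, 185.6, 53.7]
eef_rot: [3.138, -0.001, 3.057]
wrist_force: [-1.5, -0.1, 0.8]
finger_gap: 0.4
finger_force: 1.3
```

```bash
python3 look.py 8
```

```text
23.1 q [ 0.3   0.4   1.77  0.    0.97 -1.19] tcp [479.2 185.6  53.7] F [-1.5 -0.1  0.8] gap 0.4 tilt 0.06 yhead -4.86 g [479.2 185.5  72.7]
scene 301 plane [0.0000e+00 3.0000e-02 8.4623e+01] rect(chg) ((-3.3034439086914062, -1.6776008605957031), (119.86316680908203, 62.7242431640625), 2.5780646800994873) x [-61.8  54. ] y [-31.4  22.6]
side 227 plane [-5.0000e-03  3.2000e-02  8.4074e+01] rect(chg) ((-0.1456146240234375, -4.444347381591797), (116.21369934082031, 56.90483474731445), 1.8358145952224731) x [-54.9  56.5] y [-31.5  24.7]
wrist 826 plane [ 9.0000e-03 -1.4000e-02  8.4905e+01] rect(chg) ((-24.97369384765625, 4.159564971923828), (75.99547576904297, 24.4084415435791), 7.061020374298096) x [-61.4  13.3] y [-12.   11.4]
```

The pack is moving smoothly at about 2 N, with its front near x≈55. Home needs about 32 mm more.

Call:
jog_arm:
  plan: [0.002,-0.0002,0,0,0,0,0.004,-0.0003,0,0,0,0,0.006,-0.0005,0,0,0,0,0.008,-0.0007,0,0,0,0,0.01,-0.0008,0,0,0,0,0.012,-0.001,0,0,0,0]

```text
clock: 23.85
eef_pos: [491.1, 184.5, 53.7]
eef_rot: [3.138, -0.001, 3.057]
wrist_force: [-1.9, 1.7, 1.6]
finger_gap: 0.5
finger_force: 1.4
```

Call:
jog_arm:
  plan: [0.002,-0.0002,0,0,0,0,0.004,-0.0003,0,0,0,0,0.006,-0.0005,0,0,0,0,0.008,-0.0007,0,0,0,0,0.01,-0.0008,0,0,0,0,0.012,-0.001,0,0,0,0]

```text
clock: 24.45
eef_pos: [503.1, 183.6, 53.7]
eef_rot: [3.138, -0.001, 3.057]
wrist_force: [-3.6, 1.2, 2.7]
finger_gap: 0.7
finger_force: 1.7
```

Call:
jog_arm:
  plan: [0.001,-0.0001,0,0,0,0,0.002,-0.0002,0,0,0,0,0.003,-0.0002,0,0,0,0,0.004,-0.0003,0,0,0,0]

```text
clock: 24.85
eef_pos: [507.0, 183.3, 53.7]
eef_rot: [3.138, -0.001, 3.057]
wrist_force: [-3.4, 1.4, 1.7]
finger_gap: 0.5
finger_force: 1.7
```

```bash
python3 look.py 9
```

```text
24.85 q [ 0.28  0.45  1.7   0.    0.99 -1.21] tcp [507.  183.3  53.7] F [-3.4  1.4  1.7] gap 0.5 tilt 0.07 yhead -4.87 g [507.  183.2  72.7]
scene 259 plane [3.0000e-03 3.8000e-02 8.4485e+01] rect(chg) ((17.859657287597656, -3.3201446533203125), (103.98041534423828, 55.38688659667969), 0.7383927702903748) x [-33.5  68.4] y [-30.4  21.5]
side 190 plane [-6.0000e-03  2.9000e-02  8.4142e+01] rect(chg) ((20.209781646728516, -1.2519397735595703), (60.03209686279297, 98.64225006103516), 88.9450454711914) x [-29.2  69.2] y [-30.8  26.3]
wrist 827 plane [ 9.0000e-03 -2.0000e-03  8.4662e+01] rect(chg) ((2.842784881591797, 4.201618194580078), (76.0599136352539, 24.36076545715332), 7.029532432556152) x [-33.5  40.7] y [-11.9  11.5]
```

Call:
jog_arm:
  plan: [0.001,-0.0001,0,0,0,0,0.002,-0.0002,0,0,0,0,0.002,-0.0002,0,0,0,0]

```text
clock: 25.3
eef_pos: [509.1, 183.1, 53.7]
eef_rot: [3.138, -0.001, 3.057]
wrist_force: [-2.4, 1.0, 2.1]
finger_gap: 0.6
finger_force: 1.1
```

Call:
jog_arm:
  plan: [0.0005,0,0,0,0,0,0.001,-0.0001,0,0,0,0,0.001,-0.0001,0,0,0,0]

```text
clock: 25.6
eef_pos: [509.7, 183.1, 53.7]
eef_rot: [3.138, -0.002, 3.057]
wrist_force: [-6.1, 2.5, 3.9]
finger_gap: 0.5
finger_force: 3.2
```

Call:
jog_arm:
  plan: [0.0005,0,0,0,0,0,0.001,-0.0001,0,0,0,0,0.001,-0.0001,0,0,0,0]

```text
clock: 25.9
eef_pos: [509.8, 183.1, 53.7]
eef_rot: [3.138, -0.004, 3.057]
wrist_force: [-12.2, 3.6, 8.3]
finger_gap: 0.2
finger_force: 6.8
```

The pack has stopped and force is rising, so it looks home. I'll back off and verify.

Call:
jog_arm:
  plan: [-0.003,0.0002,0,0,0,0,-0.01,0.0008,0,0,0,0,-0.03,0.0025,0.01,0,0,0,-0.06,0.005,0.03,0,0,0,-0.09,0.0075,0.06,0,0,0,-0.11,0.009,0.1,0,0,0,-0.12,0.01,0.14,0,0,0,-0.12,0.01,0.16,0,0,0,-0.12,0.01,0.16,0,0,0]

```text
clock: 26.8
eef_pos: [391.7, 193.2, 216.4]
eef_rot: [3.136, 0.004, 3.057]
wrist_force: [-0.5, -0.0, -0.5]
finger_gap: 0.6
finger_force: 0.0
```

```bash
sed -i 's/L\[:,0\]<70/L[:,0]<110/' look.py; python3 look.py 10
```

```text
26.8 q [ 0.37  0.03  1.81  0.    1.3  -1.11] tcp [391.7 193.2 216.4] F [-0.5 -0.  -0.5] gap 0.6 tilt -0.25 yhead -4.86 g [391.6 193.1 235.4]
scene 368 plane [2.0000e-03 1.0000e-03 8.4026e+01] rect(chg) ((37.017330169677734, -0.4025554656982422), (98.91365814208984, 62.487945556640625), 0.1231183335185051) x [-11.1  86.2] y [-29.4  28.6]
side 207 plane [4.0000e-03 3.2000e-02 8.3874e+01] rect(chg) ((40.145111083984375, -2.9035568237304688), (96.81245422363281, 59.607601165771484), 1.4806329011917114) x [-7.1 87.3] y [-32.   25.1]
wrist 349 plane [-5.0000e-03  2.0000e-03  8.5311e+01] rect(chg) ((43.94898223876953, -0.38410139083862305), (11.773637771606445, 51.63266372680664), 89.5472183227539) x [18.5 68.8] y [-6.4  4.3]
```

View pics/v10.png

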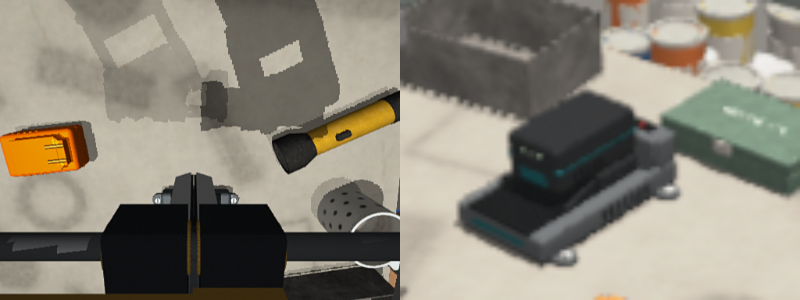

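The right panel shows the pack home against the hump at (575,140). Its measured centre is x≈37–40 mm against 38 mm expected, and it is flat and in line. Handing in.

```bash
python3 -c "
from cell import manip
print(manip.sign_off())"
```

```text
the job is handed in; nothing more can be done
None
```

The pack is upside down in the charger and slid up to the stops (centre measured at x ≈ 37–40 mm, 38 mm expected), the arm is clear, and the job was handed in at about 27 s; no verdict was returned.

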